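# Load the battery pack into the tray the right way round

## Robot

A 6-joint arm with a two-finger parallel gripper is mounted at the origin on a cart in front of the work surface, level with it; the furniture and walls round the work are solid. World frame = base frame: x ahead of the robot, y to its left, z up, the work surface at z = 0. Lengths are in m, angles in degrees, forces in N, time in s.
With the tool pointing down it reaches from about 0.25 to 0.775 m from the base axis. Payload 4 kg.
Tool frame: the origin (TCP) lies at the very end of the fingers, on their centre line; the grasp point (between the pads) lies 19 mm behind it; z points along the fingers, y is the line along which they close (so a half turn about z gives the same grasp; the last joint's range is limited). The gripper opens to 94 mm and grips with 3 to 60 N. Pads are 16 mm wide; open, the fingers measure 119 mm over their backs; the gripper's body (75 mm by 177 mm) begins 78 mm behind the grasp point.
Start: joints at [63.249, 4.996, 78.535, -0, 96.463, -5.907], TCP at [0.196, 0.514, 0.206] pointing down, gripper open.
Joint ranges: [-177.83, 177.83], [-43.37, 116.18], [15.69, 146.23], [-61.86, 241.86], [9.47, 152.12], [-147.06, 147.06]. Speed limits (degrees/s): [159.86, 159.86, 180, 180, 180, 180].

## Interface

Orientations are given as a 3x3 rotation matrix whose columns are the frame's x, y, z axes.
In Python, from station import observe, capture, camera_params, close_job gives the robot as it stands.
- The arm moves only by the shell command python3 -m creep 'ROWS'. ROWS is JSON, a list of rows, each an object with "grip": the finger opening in m, from 0 to 0.094; "linear": the shift along the tool's x, y, z in m, a list of three; "twist": the turn, a rotation vector about the tool's x, y, z in degrees, a list of three. A call has 1 to 5 rows; each row is the pose to reach, as a shift and turn from the pose commanded when the call began, along the tool's axes at that moment; what a row does not reach only later rows make up. A row lasts 1/10 s, in which the tool goes at most 50 mm and 8.59 degrees, less where a joint would pass 70% of its speed; a pose out of reach is approached as far as the arm can. A call with a gripper value outside its range is refused whole. The fingers move at their own pace and stop on an object; the grip force is fixed at half the most. Time passes only in rows, so rows that repeat a pose let the fingers close. It gives the time, the measured TCP pose, the force, the opening and the grip force at its end, in the units of the state.
- observe(): the state, without advancing time (a new reading comes with each control period).
- capture(name): name is "scene" or "top" or "wrist"; returns the picture (384x512x3 uint8, blue, green, red); there is no depth.
- camera_params(name): a dict with "camera_matrix" (3x3 intrinsics, pixels), "cam_to_world" (4x4, takes a point from camera to world coordinates). Camera axes: x right, y up, looking along -z (the intrinsics and any distortion apply to the point x, -y, -z); pixel columns grow to the right and rows downward; lengths in m; the calibration is good to about 2 mm. A picture is of the moment at which its call begins: read the wrist's pose just before it. camera_params takes no time and is no camera call; for the wrist camera it gives the pose at the moment of the call.
- close_job(): hands the job in; it is judged then, once.
The state is a dict: "clock": time; "qpos": joint angles; "qd": joint speeds; "joint_torque": joint torques, N m; "ee_pos": TCP position; "ee_rot": TCP orientation; "wrist_force": force on the tool from outside, world axes, zero at the start; "torque": the same for the moment, N m; "opening": opening from 0.0 (shut) to 1.0 (fully open); "gripper_force": force on a finger pad.
Only numpy, scipy, OpenCV 4.12 (cv2) and the standard library are available. Lean on these libraries where they do the work, as an engineer would, in place of code of your own. Each camera call takes 0.05 s, during which the arm holds its last target. There are 200 camera calls.

## Task

Put the loose blue two-cell battery pack that lies on the bench into the empty bay of the grey tray, lying flat on the bay's floor with its leads pointing the same way as those of the pack already in the tray (out through the notched end with the red marks). Set it down rather than drop it, and leave the other pack in its bay.

Things in the scene. Friction and masses are not known exactly. Their poses are not given: they have to be found in the camera images.
- pack_centre (a point): Centre, half-way up, of the two blue cells of the loose battery pack: two cells side by side in a blue sleeve, 66 mm long (along x), 37 mm wide (along y), 19 mm high (so this point is 9 mm above what it lies on), sides rounded, 95 g nominal; grasp it across its width at this point. x points to the end from which the thin red and black leads with a small white plug stick out (they reach 47 mm beyond the cells, touch nothing and cannot be held), z up.
- pack_lead_end (a point): Point on the leads of the loose pack, 68 mm from pack_centre along the pack's x.
- free_bay_centre (a point): Centre of the floor (dark liner) of the empty bay of the fixed grey tray. Bay 84 mm long (x), 52 mm wide (y); floor 4 mm above the bench, walls 8 mm higher. x points to the notched end with the red marks, where the leads go out; z up. The side walls are open for 48 mm at mid-length for the fingers. Tray 96 mm (x) by 144 mm (y); the other, full bay lies parallel, 80 mm off (+y or -y).
- pack_in_tray_centre (a point): Centre, half-way up, of the cells of the identical pack that lies (not fixed) in the other bay; x points to its leads, the same way as the x of free_bay_centre. It stays in its bay.
There are look-alikes about, which are no part of the job. What is shaped like the part that bears pack_centre but pink or purple is not meant.

How it is judged:
By the outcome, as a careful person would: the job done as asked, in the order asked, and still so for the second after the job is handed in, with the robot touching nothing.
It also fails if it takes over 35 s, if anything falls off the work surface, if the arm or the gripper's body presses on something with over 40 N, if the wrist force passes 120 N, or if a joint passes its speed limit or range.

## Working session

There is one attempt and no reset: what is moved stays moved. The work goes in short steps, Python scripts to look and compute and a shell command to move; the robot and the scene stay as the last step left them, time stands still between calls to the robot, and variables do not carry over. Pictures are saved under pics/ and viewed, at most 10 in all, crops included, and the job is handed in when it is done.

```bash
mkdir -p pics
python3 - <<'E'
from station import *
import cv2,numpy as np
s=observe();print(s['clock'],s['ee_pos'],np.round(s['ee_rot'],3),s['opening'])
a=capture('scene');b=capture('top')
cv2.imwrite('pics/s.png',a);cv2.imwrite('pics/t.png',b)
cv2.imwrite('pics/top1.png',cv2.resize(b,(800,600),interpolation=cv2.INTER_CUBIC))
cv2.imwrite('pics/scene1.png',cv2.resize(a,(800,600),interpolation=cv2.INTER_CUBIC))
for n in('scene','top'):print({k:np.round(v,4).tolist() if not isinstance(v,str) else v for k,v in camera_params(n).items()})
E
```

```text
0.0 [0.19548563 0.51351785 0.20431978] [[-0.935  0.356 -0.001]
 [ 0.356  0.935 -0.002]
 [ 0.    -0.002 -1.   ]] 1.002290255438952
{'camera_matrix': [[401.8146, 0.0, 251.0137], [0.0, 401.8146, 189.0296], [0.0, 0.0, 1.0]], 'cam_to_world': [[0.6948, 0.526, -0.4905, 0.0288], [-0.719, 0.5248, -0.4557, -0.4726], [0.0178, 0.6693, 0.7428, 0.7185], [0.0, 0.0, 0.0, 1.0]]}
{'camera_matrix': [[453.3924, 0.0, 259.6791], [0.0, 453.3924, 192.9716], [0.0, 0.0, 1.0]], 'cam_to_world': [[-0.1083, 0.973, -0.2039, 0.2531], [-0.9941, -0.1051, 0.0267, -0.0487], [0.0046, 0.2056, 0.9786, 1.2256], [0.0, 0.0, 0.0, 1.0]]}
```

View pics/top1.png

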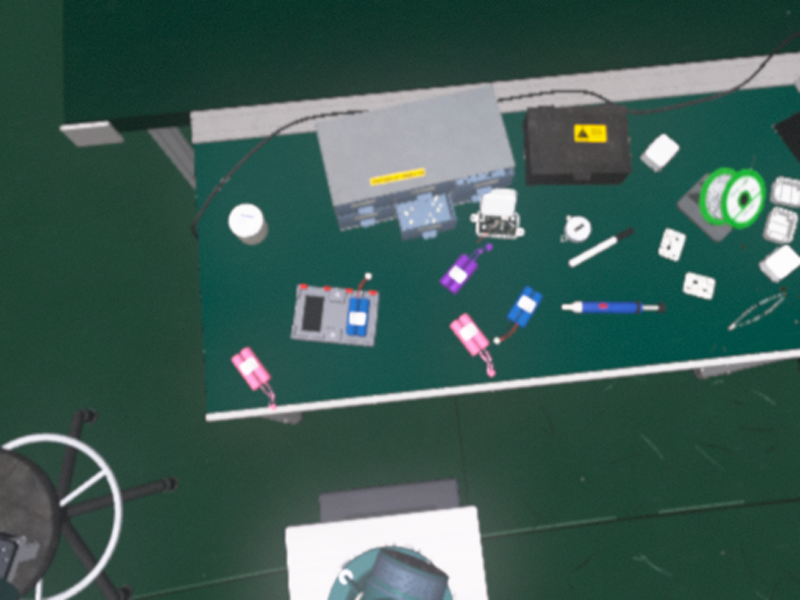

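View pics/scene1.png

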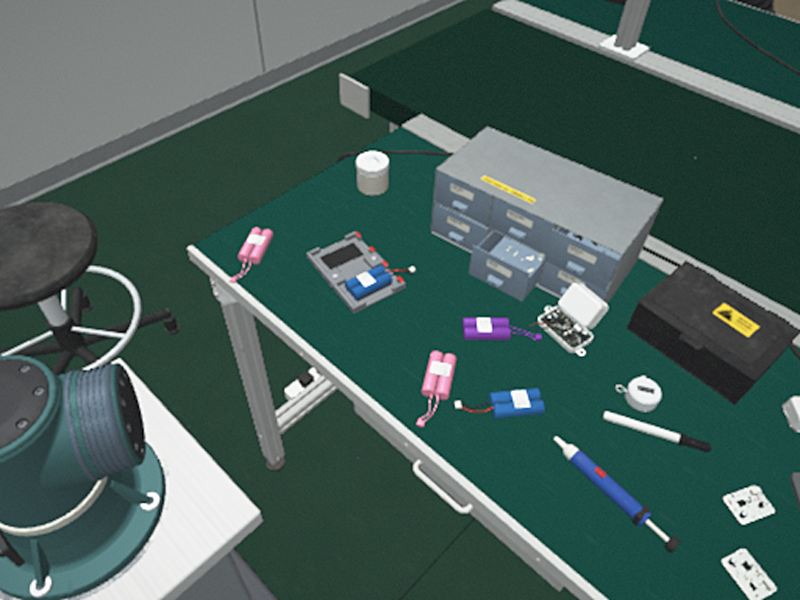

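The top view (800x600 picture) shows three blue things. The pack at (525,307) has its leads going to a white plug at (497,341) and lies loose on the bench, so it is the one meant. The pack at (358,317) is in the tray, and the item at (610,307) is a long solder sucker. The pink and purple packs are look-alikes. The empty bay's dark liner is at (313,314), with the red marks at the top edge (+x side).

```bash
cat > h.py <<'E'
from station import *
import cv2,numpy as np
def ray(n,px,z,P=None):
    P=P or camera_params(n);K=np.array(P['camera_matrix']);T=np.array(P['cam_to_world'])
    px=np.atleast_2d(np.float64(px))
    d=np.c_[px,np.ones(len(px))]@np.linalg.inv(K).T*[1,-1,-1]@T[:3,:3].T
    o=T[:3,3];return o+d*((z-o[2])/d[:,2])[:,None]
def comps(m,amin):
    k,l,st,c=cv2.connectedComponentsWithStats(m.astype(np.uint8))
    return [(st[i,4],c[i],np.argwhere(l==i)[:,::-1]) for i in range(1,k) if st[i,4]>=amin]
E
python3 - <<'E'
from h import *
print({k:v for k,v in camera_params('top').items() if k not in('camera_matrix','cam_to_world')})
for n,f in(('top','t'),('scene','s')):
    im=cv2.imread(f'pics/{f}.png');h=cv2.cvtColor(im,cv2.COLOR_BGR2HSV)
    m=((h[...,0]>98)&(h[...,0]<118)&(h[...,1]>150)&(h[...,2]>70)).astype(np.uint8)
    m=cv2.morphologyEx(m,cv2.MORPH_CLOSE,np.ones((9,9)))
    for a,c,p in comps(m,60):
        w=ray(n,p,.012);r=cv2.minAreaRect(np.float32(w[:,:2]*1000))
        print(n,'blue',a,c.round(1),np.round(r[0],1),np.round(r[1],1),round(r[2],1))
    red=((h[...,0]<6)|(h[...,0]>174))&(h[...,1]>150)&(h[...,2]>100)
    for a,c,p in comps(red,4): print(n,'red',a,c.round(1),ray(n,c,.012)[0].round(3))
    dk=(im.max(2)<50)
    for a,c,p in comps(dk,100):
        if a<900:
            w=ray(n,p,.004);r=cv2.minAreaRect(np.float32(w[:,:2]*1000))
            print(n,'dark',a,c.round(1),np.round(r[0],1),np.round(r[1],1),round(r[2],1))
t=cv2.imread('pics/t.png');cv2.imwrite('pics/crop.png',cv2.resize(t[160:240,175:375],(800,320),interpolation=cv2.INTER_CUBIC))
E
```

```text
{}
top blue 358 [335.5 195.8] [ 475.9 -287.2] [39.2 72.1] 51.0
top blue 91 [229.3 194.6] [509.2   0.7] [30.2 22.3] 83.8
top blue 301 [392.  196.5] [ 458.8 -440.7] [105.1  22.3] 83.8
top blue 64 [227.6 211. ] [465.6  10.3] [31.  14.5] 77.4
top red 6 [194.  182.5] [0.555 0.094 0.012]
top red 5 [223.2 185.4] [0.538 0.015 0.012]
top red 6 [238.  186.5] [ 0.53  -0.025  0.012]
top dark 420 [95.9 77.1] [900.1 357.2] [147.6  29.7] 89.6
top dark 258 [506.1  85. ] [ 747.  -820.5] [43.5 94.2] 77.3
top dark 117 [388.6 113.6] [ 699.2 -474. ] [66.8 15.2] 83.9
scene blue 319 [235.6 180.4] [490.9   7.9] [41.5 69.9] 77.6
scene blue 444 [329.8 258.4] [ 474.4 -286.6] [40.6 70.8] 50.8
scene blue 628 [390.2 311.9] [ 457.5 -436.5] [105.5  23.7] 83.3
scene red 4 [229.  149.5] [0.554 0.097 0.012]
scene red 7 [238. 159.] [0.546 0.055 0.012]
scene red 5 [246.2 167.8] [0.538 0.019 0.012]
scene red 4 [253.5 172.5] [ 0.539 -0.006  0.012]
scene red 7 [256. 178.] [ 0.53  -0.023  0.012]
scene red 4 [297.2 261.2] [ 0.419 -0.244  0.012]
scene red 7 [312. 262.] [ 0.439 -0.267  0.012]
scene red 4 [300.5 262.5] [ 0.422 -0.251  0.012]
scene red 22 [383.8 301.9] [ 0.466 -0.419  0.012]
scene dark 376 [249.3  68.9] [875.8 350.6] [ 68.9 143.9] 1.7
scene dark 152 [465.6 175.1] [ 917.2 -369.4] [252.   12.3] 89.9
scene dark 328 [ 36.9 180.2] [168.2 355.8] [187.5  66.5] 15.8
scene dark 578 [ 44.  215.4] [127.6 243.1] [134.6 112.2] 18.6
scene dark 447 [ 83.9 264.6] [114.2  68.9] [162.6  21.5] 70.8
```

View pics/crop.png

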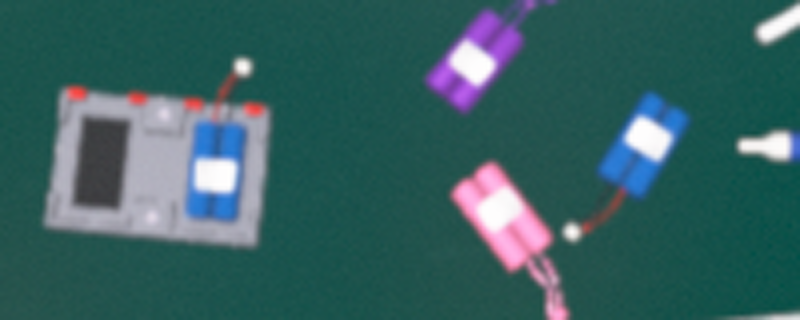

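The crop confirms it. The loose blue pack is the right-hand one, with red leads and a white plug pointing down-left, which is about 141° yaw in the world frame. The free bay is the left one, and the tray yaw is about -12°. Next I'll get a wrist view of the tray on the way.

Run:
```python
from h import *
s=observe();R=np.array(s['ee_rot']);p=np.array(s['ee_pos']);P=camera_params('wrist');T=np.array(P['cam_to_world'])
print('cam in tool',R.T@(T[:3,3]-p),'look',R.T@-T[:3,2],'up',R.T@T[:3,1],np.round(P['camera_matrix'],1).tolist())
for t in((.47,.046,.26),(.476,-.287,.2)): print(R.T@(np.array(t)-p))
```

```text
cam in tool [ 0.06788794  0.00032447 -0.17901984] look [-2.36570045e-01  5.69396001e-04  9.71614270e-01] up [9.71614403e-01 4.03723912e-04 2.36569841e-01] [[302.5, 0.0, 251.7], [0.0, 302.5, 190.9], [0.0, 0.0, 1.0]]
[-0.42290422 -0.33939228 -0.05499995]
[-0.5470115  -0.64834392  0.00559101]
```

```bash
r='{"grip":0.094,"linear":[-0.42,-0.34,-0.055],"twist":[0,0,18]}'; python3 -m creep '[{"grip":0.094,"linear":[-0.42,-0.34,-0.055],"twist":[0,0,18]},{"grip":0.094,"linear":[-0.42,-0.34,-0.055],"twist":[0,0,18]},{"grip":0.094,"linear":[-0.42,-0.34,-0.055],"twist":[0,0,18]},{"grip":0.094,"linear":[-0.42,-0.34,-0.055],"twist":[0,0,18]},{"grip":0.094,"linear":[-0.42,-0.34,-0.055],"twist":[0,0,18]}]'
python3 - <<'E'
from h import *
s=observe();R=np.array(s['ee_rot']);p=np.array(s['ee_pos']);print(R.round(3))
print(R.T@(np.array((.47,.046,.26))-p))
E
```

```text
clock: 0.6
ee_pos: [0.321, 0.2971, 0.2305]
ee_rot: [[-0.779, 0.627, -0.0], [0.627, 0.779, -0.0], [0.0, -0.0, -1.0]]
wrist_force: [0.5, -0.6, 0.2]
opening: 1.0
gripper_force: 0.0
[[-0.779  0.627 -0.   ]
 [ 0.627  0.779 -0.   ]
 [ 0.    -0.    -1.   ]]
[-0.27351623 -0.10234781 -0.02942279]
```

```bash
python3 -m creep '[{"grip":0.094,"linear":[-0.27,-0.10,-0.03],"twist":[0,0,0]},{"grip":0.094,"linear":[-0.27,-0.10,-0.03],"twist":[0,0,0]},{"grip":0.094,"linear":[-0.27,-0.10,-0.03],"twist":[0,0,0]},{"grip":0.094,"linear":[-0.27,-0.10,-0.03],"twist":[0,0,0]},{"grip":0.094,"linear":[-0.27,-0.10,-0.03],"twist":[0,0,0]}]'
```

```text
clock: 1.1
ee_pos: [0.4485, 0.0835, 0.2566]
ee_rot: [[-0.779, 0.627, -0.0], [0.627, 0.779, 0.0], [0.0, 0.0, -1.0]]
wrist_force: [0.8, 0.8, 0.2]
opening: 0.999
gripper_force: 0.0
```

```bash
python3 -m creep '[{"grip":0.094,"linear":[-0.03,-0.02,0],"twist":[0,0,0]},{"grip":0.094,"linear":[-0.03,-0.02,0],"twist":[0,0,0]},{"grip":0.094,"linear":[-0.03,-0.02,0],"twist":[0,0,0]}]'
python3 - <<'E'
from h import *
import pickle
P=camera_params('wrist');im=capture('wrist');cv2.imwrite('pics/w1.png',im);pickle.dump(P,open('w1.pkl','wb'))
print(observe()['ee_pos'])
cv2.imwrite('pics/w1v.png',cv2.resize(im,(800,600)))
E
```

```text
clock: 1.4
ee_pos: [0.4587, 0.0507, 0.256]
ee_rot: [[-0.778, 0.629, -0.002], [0.629, 0.778, 0.001], [0.002, -0.0, -1.0]]
wrist_force: [-0.9, 1.0, 0.4]
opening: 1.004
gripper_force: 0.0
[0.4585541  0.05149748 0.25625517]
```

View pics/w1v.png

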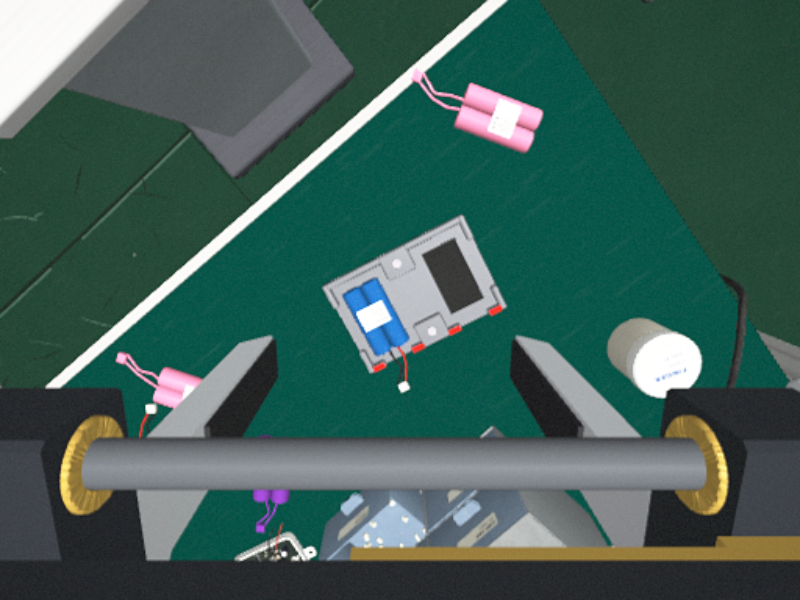

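The wrist view shows the tray in the middle, with the liner of the empty bay at (453,275), the tray pack at (376,315) and the red marks along the lower-right edge. Next I'll measure the liner and marks.

Run:
```python
from h import *
import pickle
P=pickle.load(open('w1.pkl','rb'));im=cv2.imread('pics/w1.png');h=cv2.cvtColor(im,cv2.COLOR_BGR2HSV)
box=np.zeros(im.shape[:2],bool);box[130:245,200:330]=1
def rect(m,z,amin,t):
    for a,c,p in comps(m&box,amin):
        r=cv2.minAreaRect(np.float32(ray(0,p,z,P)[:,:2]*1000));print(t,a,c.round(),np.round(r[0],1),np.round(r[1],1),round(r[2],1))
rect(im.max(2)<60,.004,100,'liner')
gm=(h[...,1]<70)&(h[...,2]>70)
rect(gm,.012,1000,'tray top')
rect((h[...,0]>98)&(h[...,0]<118)&(h[...,1]>150),.012,100,'blue')
for a,c,p in comps(box&((h[...,0]<6)|(h[...,0]>174))&(h[...,1]>150),8): print('red',a,c.round(1),ray(0,c,.012,P)[0].round(4))
```

```text
liner 552 [290. 175.] [505.2  84.3] [31.5 61.5] 79.0
tray top 4235 [267. 185.] [496.8  45.5] [144.1  97.9] 78.4
blue 800 [241. 203.] [490.    5.8] [35.7 68.1] 78.5
red 33 [316.5 198.2] [0.5534 0.0956 0.012 ]
red 27 [290.5 211.1] [0.5452 0.0545 0.012 ]
red 28 [267.3 222.2] [0.5373 0.0175 0.012 ]
red 31 [258.6 233.2] [ 0.5428 -0.0033  0.012 ]
red 25 [242.2 234.8] [ 0.5293 -0.0238  0.012 ]
```

```bash
python3 -m creep '[{"grip":0.094,"linear":[-0.226,-0.252,0.08],"twist":[0,0,0]},{"grip":0.094,"linear":[-0.226,-0.252,0.08],"twist":[0,0,0]},{"grip":0.094,"linear":[-0.226,-0.252,0.08],"twist":[0,0,0]},{"grip":0.094,"linear":[-0.226,-0.252,0.08],"twist":[0,0,0]},{"grip":0.094,"linear":[-0.226,-0.252,0.08],"twist":[0,0,0]}]'
python3 - <<'E'
from h import *
s=observe();R=np.array(s['ee_rot']);p=np.array(s['ee_pos'])
print(R.T@(np.array((.476,-.287,.16))-p))
E
```

```text
clock: 1.95
ee_pos: [0.4721, -0.1916, 0.199]
ee_rot: [[-0.781, 0.625, 0.001], [0.625, 0.781, 0.0], [-0.001, 0.001, -1.0]]
wrist_force: [-0.1, 0.4, 1.1]
opening: 1.001
gripper_force: 0.0
[-0.06259963 -0.07210357  0.03895677]
```

```bash
python3 -m creep '[{"grip":0.094,"linear":[-0.06,-0.07,0.04],"twist":[0,0,0]},{"grip":0.094,"linear":[-0.06,-0.07,0.04],"twist":[0,0,0]},{"grip":0.094,"linear":[-0.06,-0.07,0.04],"twist":[0,0,0]},{"grip":0.094,"linear":[-0.06,-0.07,0.04],"twist":[0,0,0]}]'
python3 - <<'E'
from h import *
P=camera_params('wrist');im=capture('wrist');h=cv2.cvtColor(im,cv2.COLOR_BGR2HSV);cv2.imwrite('pics/w2.png',im)
m=((h[...,0]>98)&(h[...,0]<118)&(h[...,1]>150)&(h[...,2]>60)).astype(np.uint8)
m=cv2.morphologyEx(m,cv2.MORPH_CLOSE,np.ones((25,25)))
s=observe();R=np.array(s['ee_rot']);p=np.array(s['ee_pos']);print(p,s['ee_rot'][0],s['ee_rot'][1])
for a,c,q in comps(m,300):
  for z in(.009,.019):
    r=cv2.minAreaRect(np.float32(ray(0,q,z,P)[:,:2]*1000));print(a,c.round(),z,np.round(r[0],1),np.round(r[1],1),round(r[2],1),R.T@(np.r_[np.array(r[0])/1000,.0]-p))
cv2.imwrite('pics/w2v.png',cv2.resize(im,(640,480)))
E
```

```text
clock: 2.35
ee_pos: [0.4747, -0.2827, 0.1581]
ee_rot: [[-0.779, 0.627, -0.002], [0.627, 0.779, 0.002], [0.003, 0.001, -1.0]]
wrist_force: [-0.9, -0.1, 0.5]
opening: 1.001
gripper_force: 0.0
[ 0.47527936 -0.28226081  0.15934606] [-7.80009479e-01  6.25767673e-01  1.82248809e-04] [0.62576743 0.78000884 0.00115498]
1780 [492.  22.] 0.009 [4.983e+02 1.000e-01] [41.9 49.4] 62.5 [0.15863979 0.23452626 0.15967631]
1780 [492.  22.] 0.019 [496.   -7.2] [40.6 47.9] 62.5 [0.15586644 0.22736748 0.15966743]
2024 [249. 183.] 0.009 [ 476.4 -286.6] [36.3 69.4] 50.7 [-0.00370387 -0.00286216  0.15934112]
2024 [249. 183.] 0.019 [ 474.8 -285.2] [35.2 67.3] 50.7 [-0.001533   -0.00279111  0.15934245]
```

View pics/w2v.png

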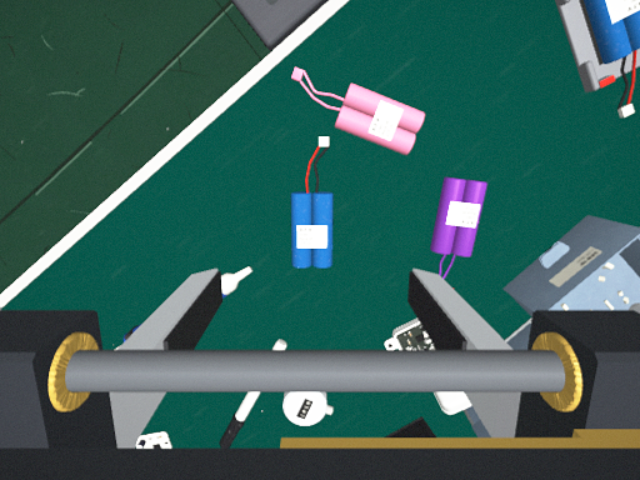

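The blue pack is at (312,230) with its plug up the image at (324,142), so tool +x is the lead direction. The size comes out at 35–36 x 67–69 mm, which fits. Descending now.

```bash
python3 -m creep '[{"grip":0.07,"linear":[-0.0026,-0.003,0.05],"twist":[0,0,0.6]},{"grip":0.07,"linear":[-0.0026,-0.003,0.09],"twist":[0,0,0.6]},{"grip":0.07,"linear":[-0.0026,-0.003,0.12],"twist":[0,0,0.6]},{"grip":0.07,"linear":[-0.0026,-0.003,0.14],"twist":[0,0,0.6]},{"grip":0.07,"linear":[-0.0026,-0.003,0.14],"twist":[0,0,0.6]}]'; python3 -c "
from station import *;print(observe()['ee_pos'])"
```

```text
clock: 2.9
ee_pos: [0.4739, -0.2843, 0.0171]
ee_rot: [[-0.774, 0.633, -0.004], [0.633, 0.774, 0.004], [0.005, 0.0, -1.0]]
wrist_force: [-0.8, -0.8, -0.4]
opening: 0.741
gripper_force: 0.0
[ 0.47388813 -0.28427776  0.01707206]
```

```bash
python3 -m creep '[{"grip":0.07,"linear":[-0.002,0,0.007],"twist":[0,0,0]},{"grip":0.07,"linear":[-0.002,0,0.013],"twist":[0,0,0]},{"grip":0.07,"linear":[-0.002,0,0.013],"twist":[0,0,0]},{"grip":0.02,"linear":[-0.002,0,0.013],"twist":[0,0,0]},{"grip":0.02,"linear":[-0.002,0,0.013],"twist":[0,0,0]}]'; python3 -m creep '[{"grip":0.02,"linear":[0,0,0],"twist":[0,0,0]},{"grip":0.02,"linear":[0,0,0],"twist":[0,0,0]},{"grip":0.02,"linear":[0,0,0],"twist":[0,0,0]},{"grip":0.02,"linear":[0,0,0],"twist":[0,0,0]}]'
```

```text
clock: 3.4
ee_pos: [0.4768, -0.2896, 0.007]
ee_rot: [[-0.772, 0.635, 0.001], [0.635, 0.772, -0.001], [-0.001, 0.0, -1.0]]
wrist_force: [-0.4, 0.1, 0.5]
opening: 0.612
gripper_force: 0.0
clock: 3.8
ee_pos: [0.4765, -0.2893, 0.0064]
ee_rot: [[-0.772, 0.635, 0.0], [0.635, 0.772, 0.0], [-0.0, 0.0, -1.0]]
wrist_force: [0.6, 0.1, 1.3]
opening: 0.381
gripper_force: 30.0
```

```bash
python3 -m creep '[{"grip":0.02,"linear":[0,0,-0.02],"twist":[0,0,0]},{"grip":0.02,"linear":[0,0,-0.05],"twist":[0,0,0]},{"grip":0.02,"linear":[0,0,-0.08],"twist":[0,0,0]},{"grip":0.02,"linear":[0,0,-0.10],"twist":[0,0,0]},{"grip":0.02,"linear":[0,0,-0.10],"twist":[0,0,0]}]'
python3 - <<'E'
from h import *
P=camera_params('wrist');im=capture('wrist');h=cv2.cvtColor(im,cv2.COLOR_BGR2HSV)
m=((h[...,0]>98)&(h[...,0]<118)&(h[...,1]>150)&(h[...,2]>60)).astype(np.uint8);m[:,:150]=0;m[:,350:]=0
m=cv2.morphologyEx(m,cv2.MORPH_CLOSE,np.ones((35,35)))
s=observe();R=np.array(s['ee_rot']);p=np.array(s['ee_pos']);print(p,R.round(3).tolist())
for a,c,q in comps(m,300):
    w=(ray(0,q,p[2]-.0065+.012,P)-p)@R;r=cv2.minAreaRect(np.float32(w[:,:2]*1000));print(a,c.round(),np.round(r[0],1),np.round(r[1],1),round(r[2],1),w.min(0),w.max(0))
cv2.imwrite('pics/w3v.png',cv2.resize(im,(640,480)))
print(R.T@(np.array([.505,.0845,.11])-p))
E
```

```text
clock: 4.3
ee_pos: [0.4782, -0.2907, 0.1098]
ee_rot: [[-0.772, 0.635, 0.006], [0.635, 0.772, -0.004], [-0.007, 0.0, -1.0]]
wrist_force: [0.4, -0.0, -1.6]
opening: 0.38
gripper_force: 30.0
[ 0.47710435 -0.28987508  0.10738967] [[-0.772, 0.635, 0.002], [0.635, 0.772, -0.002], [-0.003, 0.0, -1.0]]
6472 [252. 224.] [0.6 0.6] [70.7 36.9] 0.0 [-0.03469681 -0.01786463 -0.00561399] [ 0.03597963  0.0190916  -0.00538954]
[ 0.21630909  0.30682475 -0.00326019]
```

View pics/w3v.png

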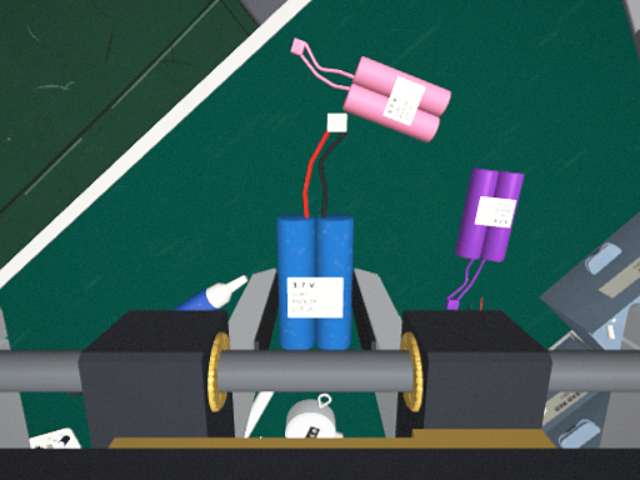

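The pack is held straight, with its leads along tool +x and its plug at (337,122). Now I'll carry it and turn it in stages, keeping clear of the open drawer.

```bash
python3 -m creep '[{"grip":0.02,"linear":[0.02,0.007,-0.005],"twist":[0,0,8]},{"grip":0.02,"linear":[0.04,0.013,-0.01],"twist":[0,0,16.5]},{"grip":0.02,"linear":[0.06,0.02,-0.015],"twist":[0,0,25]},{"grip":0.02,"linear":[0.08,0.027,-0.02],"twist":[0,0,33.5]},{"grip":0.02,"linear":[0.10,0.033,-0.02],"twist":[0,0,42]}]'
python3 - <<'E'
from h import *
s=observe();R=np.array(s['ee_rot']);p=np.array(s['ee_pos'])
print(np.degrees(np.arctan2(R[1,0],R[0,0])),R.T@(np.array([.42,-.1,.12])-p),s['opening'])
E
```

```text
clock: 4.85
ee_pos: [0.4189, -0.1991, 0.1244]
ee_rot: [[-0.143, 0.99, -0.002], [0.99, 0.143, 0.002], [0.002, -0.002, -1.0]]
wrist_force: [0.3, -0.6, -0.9]
opening: 0.386
gripper_force: 30.0
98.20485041697549 [0.09790735 0.0152452  0.00452872] 0.38587948950808904
```

```bash
python3 -m creep '[{"grip":0.02,"linear":[0.02,0.003,0],"twist":[0,0,8]},{"grip":0.02,"linear":[0.04,0.006,0],"twist":[0,0,16.5]},{"grip":0.02,"linear":[0.06,0.009,0],"twist":[0,0,25]},{"grip":0.02,"linear":[0.08,0.012,0],"twist":[0,0,33.5]},{"grip":0.02,"linear":[0.10,0.015,0],"twist":[0,0,42]}]'
python3 - <<'E'
from h import *
s=observe();R=np.array(s['ee_rot']);p=np.array(s['ee_pos'])
print(np.degrees(np.arctan2(R[1,0],R[0,0])),R.T@(np.array([.44,0.03,.12])-p),s['opening'])
E
```

```text
clock: 5.35
ee_pos: [0.4187, -0.0979, 0.1237]
ee_rot: [[0.556, 0.831, -0.004], [0.831, -0.556, 0.002], [-0.001, -0.004, -1.0]]
wrist_force: [0.7, -0.6, -0.9]
opening: 0.385
gripper_force: 30.0
56.19432628788725 [ 0.11811666 -0.05341708  0.00381209] 0.38524348666114266
```

```bash
python3 -m creep '[{"grip":0.02,"linear":[0.024,-0.011,0],"twist":[0,0,8]},{"grip":0.02,"linear":[0.048,-0.022,0],"twist":[0,0,16.5]},{"grip":0.02,"linear":[0.072,-0.032,0],"twist":[0,0,25]},{"grip":0.02,"linear":[0.095,-0.043,0],"twist":[0,0,33.5]},{"grip":0.02,"linear":[0.118,-0.053,0],"twist":[0,0,42]}]'
python3 - <<'E'
from h import *
s=observe();R=np.array(s['ee_rot']);p=np.array(s['ee_pos'])
print(np.degrees(np.arctan2(R[1,0],R[0,0])),R.T@(np.array([.503,0.085,.10])-p),s['opening'])
E
```

```text
clock: 5.85
ee_pos: [0.4395, 0.0297, 0.1237]
ee_rot: [[0.969, 0.245, -0.004], [0.245, -0.969, 0.0], [-0.004, -0.001, -1.0]]
wrist_force: [0.3, -0.0, -0.8]
opening: 0.38
gripper_force: 30.0
14.209548571402776 [ 0.07520384 -0.03800539  0.02347094] 0.379853699060744
```

```bash
python3 -m creep '[{"grip":0.02,"linear":[0.025,-0.013,0],"twist":[0,0,8.5]},{"grip":0.02,"linear":[0.05,-0.025,0],"twist":[0,0,17]},{"grip":0.02,"linear":[0.075,-0.038,0.02],"twist":[0,0,25.7]},{"grip":0.02,"linear":[0.075,-0.038,0.023],"twist":[0,0,25.7]},{"grip":0.02,"linear":[0.075,-0.038,0.023],"twist":[0,0,25.7]}]'
python3 - <<'E'
from h import *
P=camera_params('wrist');im=capture('wrist');h=cv2.cvtColor(im,cv2.COLOR_BGR2HSV)
s=observe();R=np.array(s['ee_rot']);p=np.array(s['ee_pos']);print(p)
print(np.degrees(np.arctan2(R[1,0],R[0,0])),R.T@(np.array([.5035,0.0845,.05])-p),s['opening'])
m=((h[...,0]<6)|(h[...,0]>174))&(h[...,1]>150)
for a,c,q in comps(m,8): print('red',a,c.round(1),ray(0,c,.012,P)[0].round(4))
cv2.imwrite('pics/w4v.png',cv2.resize(im,(640,480)))
E
```

```text
clock: 6.35
ee_pos: [0.5018, 0.0841, 0.0999]
ee_rot: [[0.982, -0.191, -0.007], [-0.191, -0.982, -0.001], [-0.007, 0.002, -1.0]]
wrist_force: [-0.1, -1.4, -0.1]
opening: 0.382
gripper_force: 30.0
[0.5022856  0.08379743 0.10121214]
-11.051351671216674 [ 0.00127707 -0.00099549  0.05120576] 0.3819153198249999
red 249 [249.1 138.2] [0.5517 0.0769 0.012 ]
red 105 [341.  130.5] [ 0.543  -0.0023  0.012 ]
red 60 [228.  140.7] [0.5531 0.0954 0.012 ]
red 70 [275.6 140.8] [0.5451 0.0547 0.012 ]
red 65 [319. 141.] [0.5377 0.0176 0.012 ]
red 77 [367.1 141.5] [ 0.5292 -0.0236  0.012 ]
```

View pics/w4v.png

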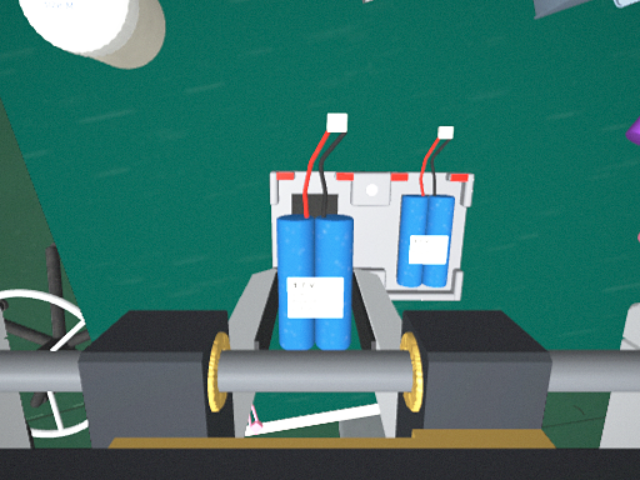

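The held pack lines up over the bay: leads go up the image past the bay's red marks at (285,176) and (345,176), parallel to the other pack at (426,240). Lowering now.

```bash
python3 -m creep '[{"grip":0.02,"linear":[0.0015,-0.001,0.025],"twist":[0,0,0]},{"grip":0.02,"linear":[0.0015,-0.001,0.05],"twist":[0,0,0]},{"grip":0.02,"linear":[0.0015,-0.001,0.07],"twist":[0,0,0]},{"grip":0.02,"linear":[0.0015,-0.001,0.075],"twist":[0,0,0]},{"grip":0.02,"linear":[0.0015,-0.001,0.075],"twist":[0,0,0]}]';python3 -m creep '[{"grip":0.02,"linear":[0,0,0],"twist":[0,0,0]},{"grip":0.02,"linear":[0,0,0],"twist":[0,0,0]},{"grip":0.02,"linear":[0,0,0],"twist":[0,0,0]}]'; python3 -c "
from station import *;s=observe();print(s['ee_pos'],s['wrist_force'])"
```

```text
clock: 6.9
ee_pos: [0.5047, 0.0842, 0.0279]
ee_rot: [[0.981, -0.194, -0.001], [-0.194, -0.981, -0.0], [-0.001, 0.0, -1.0]]
wrist_force: [0.5, -0.7, -1.5]
opening: 0.383
gripper_force: 30.0
clock: 7.2
ee_pos: [0.5065, 0.0848, 0.0296]
ee_rot: [[0.981, -0.193, 0.003], [-0.193, -0.981, 0.0], [0.002, -0.001, -1.0]]
wrist_force: [-0.5, 0.0, -0.8]
opening: 0.382
gripper_force: 30.0
[0.50651336 0.08484978 0.02955688] [-0.47400044  0.00845301 -0.84965659]
```

```bash
python3 -m creep '[{"grip":0.02,"linear":[-0.002,0,0.005],"twist":[0,0,0]},{"grip":0.02,"linear":[-0.002,0,0.01],"twist":[0,0,0]},{"grip":0.02,"linear":[-0.002,0,0.014],"twist":[0,0,0]},{"grip":0.02,"linear":[-0.002,0,0.014],"twist":[0,0,0]},{"grip":0.02,"linear":[-0.002,0,0.014],"twist":[0,0,0]}]';python3 -m creep '[{"grip":0.02,"linear":[0,0,0.001],"twist":[0,0,0]},{"grip":0.02,"linear":[0,0,0.002],"twist":[0,0,0]},{"grip":0.02,"linear":[0,0,0.002],"twist":[0,0,0]}]';python3 -m creep '[{"grip":0.02,"linear":[0,0,0.001],"twist":[0,0,0]},{"grip":0.02,"linear":[0,0,0.001],"twist":[0,0,0]}]'
```

```text
clock: 7.7
ee_pos: [0.5034, 0.0853, 0.0138]
ee_rot: [[0.981, -0.193, -0.001], [-0.193, -0.981, 0.0], [-0.001, 0.0, -1.0]]
wrist_force: [0.7, -0.3, 0.2]
opening: 0.38
gripper_force: 30.0
clock: 8.0
ee_pos: [0.5036, 0.0853, 0.0122]
ee_rot: [[0.981, -0.193, -0.0], [-0.193, -0.981, 0.0], [-0.0, -0.0, -1.0]]
wrist_force: [-0.5, 0.5, -1.0]
opening: 0.38
gripper_force: 30.0
clock: 8.2
ee_pos: [0.5036, 0.0853, 0.0111]
ee_rot: [[0.981, -0.193, -0.0], [-0.193, -0.981, 0.0], [-0.0, -0.0, -1.0]]
wrist_force: [-0.4, 0.2, -0.9]
opening: 0.386
gripper_force: 30.0
```

Free weight reads about -0.9 N, so there's no contact yet. I'll keep going in small steps.

```bash
python3 -m creep '[{"grip":0.02,"linear":[0,0,0.001],"twist":[0,0,0]},{"grip":0.02,"linear":[0,0,0.001],"twist":[0,0,0]}]' | grep -E 'pos|force';python3 -m creep '[{"grip":0.02,"linear":[0,0,0.0005],"twist":[0,0,0]},{"grip":0.02,"linear":[0,0,0.0005],"twist":[0,0,0]}]'| grep -E 'pos|force'
```

```text
ee_pos: [0.5038, 0.0853, 0.0104]
wrist_force: [1.7, -0.1, -0.2]
gripper_force: 30.0
ee_pos: [0.5038, 0.0853, 0.0103]
wrist_force: [-1.8, -0.1, 3.4]
gripper_force: 30.0
```

Contact at the expected height: +3.4 N at z ≈ 10.3 mm. I'll open modestly so the fingers stay clear of the other pack, then rise.

```bash
python3 -m creep '[{"grip":0.042,"linear":[0,0,0],"twist":[0,0,0]},{"grip":0.052,"linear":[0,0,0],"twist":[0,0,0]},{"grip":0.052,"linear":[0,0,0],"twist":[0,0,0]},{"grip":0.052,"linear":[0,0,0],"twist":[0,0,0]}]' ; python3 -m creep '[{"grip":0.052,"linear":[0,0,-0.01],"twist":[0,0,0]},{"grip":0.052,"linear":[0,0,-0.03],"twist":[0,0,0]},{"grip":0.052,"linear":[0,0,-0.06],"twist":[0,0,0]},{"grip":0.052,"linear":[0,0,-0.10],"twist":[0,0,0]},{"grip":0.052,"linear":[-0.0,0,-0.14],"twist":[0,0,0]}]'
python3 -m creep '[{"grip":0.052,"linear":[-0.03,0,-0.03],"twist":[0,0,0]},{"grip":0.052,"linear":[-0.05,0,-0.03],"twist":[0,0,0]},{"grip":0.052,"linear":[-0.05,0,-0.03],"twist":[0,0,0]}]'
python3 - <<'E'
from h import *
P=camera_params('wrist');im=capture('wrist');h=cv2.cvtColor(im,cv2.COLOR_BGR2HSV);sc=capture('scene')
m=((h[...,0]>98)&(h[...,0]<118)&(h[...,1]>150)&(h[...,2]>60)).astype(np.uint8)
m=cv2.morphologyEx(m,cv2.MORPH_CLOSE,np.ones((15,15)))
for a,c,q in comps(m,300):
    r=cv2.minAreaRect(np.float32(ray(0,q,.018,P)[:,:2]*1000));print(a,c.round(),np.round(r[0],1),np.round(r[1],1),round(r[2],1))
o=np.zeros((600,800,3),np.uint8);o[:,:]=0
o[:300,:400]=cv2.resize(im,(400,300));o[:300,400:]=cv2.resize(sc,(400,300))
o[300:,:400]=cv2.resize(im[130:280,180:380],(400,300));o[300:,400:]=cv2.resize(sc[130:220,180:300],(400,300),interpolation=cv2.INTER_CUBIC)
cv2.imwrite('pics/end.png',o)
E
```

```text
clock: 9.0
ee_pos: [0.5036, 0.0852, 0.0094]
ee_rot: [[0.981, -0.193, -0.0], [-0.193, -0.981, 0.0], [-0.0, -0.0, -1.0]]
wrist_force: [0.7, 1.2, 1.1]
opening: 0.55
gripper_force: 0.0
clock: 9.5
ee_pos: [0.5032, 0.0852, 0.1514]
ee_rot: [[0.981, -0.193, -0.0], [-0.193, -0.981, 0.0], [-0.0, -0.0, -1.0]]
wrist_force: [0.7, -0.5, 0.1]
opening: 0.554
gripper_force: 0.0
clock: 9.8
ee_pos: [0.4541, 0.0954, 0.1823]
ee_rot: [[0.981, -0.192, 0.004], [-0.192, -0.981, 0.001], [0.004, -0.001, -1.0]]
wrist_force: [-0.4, -0.5, 0.2]
opening: 0.552
gripper_force: 0.0
1409 [252. 129.] [507.4  84.7] [34.7 64.9] 78.3
1451 [324. 132.] [488.8   6.9] [35.7 65. ] 78.5
```

View pics/end.png

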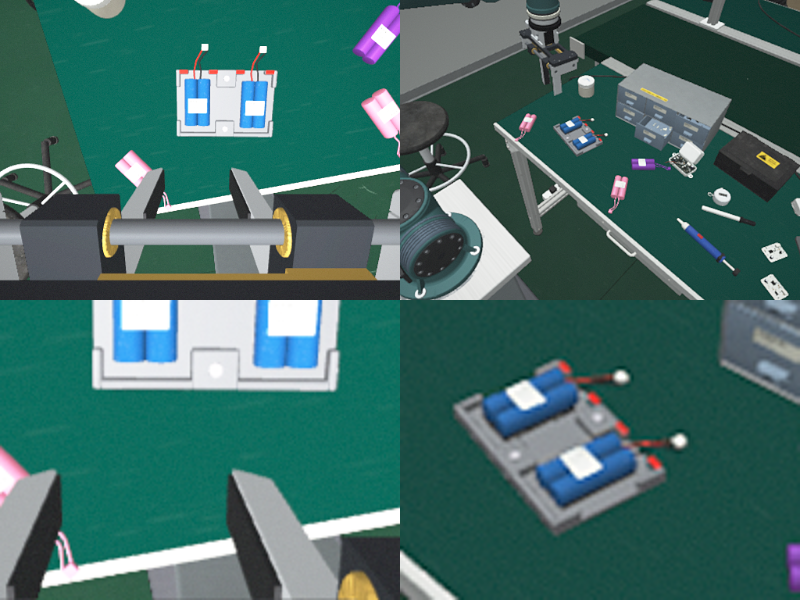

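Both packs lie flat and parallel in their bays, at (197,103) and (255,103) in the wrist view. Both sets of leads go out through the red-marked end. The placed pack is at (0.507, 0.085), about 2 mm from the bay centre, and the gripper is clear of everything.

```bash
python3 -c "
from station import *;print(close_job())"
```

```text
the job is handed in; nothing more can be done
None
```

The loose blue pack was set down in the empty bay, flat on its floor with the leads out through the red-marked end; the other pack is still in its bay, and I handed the job in at about 10 s.

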